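# Slide the prep tub through to the packing rail

### The job

Push the rectangular lidded tub across the counter, without lifting or tipping it, through the gap between the braising pan and the round chopping block, on until its leading short end lies flat against the steel stop rail beyond them. Leave the tub standing there and leave the other loose things where they are.

Things in the scene. Friction and masses are not known exactly. Their poses are not given: they have to be found in the camera images.
- tub: Loose rectangular white plastic prep tub with a flat white lid: 80 mm wide (its x), 120 mm long (its y), 54 mm high, straight upright sides up to 46 mm (the lid above is inset 3 mm), corners rounded 4 mm; about 0.3 to 0.6 kg, slides on the counter and stays where it is left. Origin: centre of its underside (on the counter, z = 0). It starts on the robot's right (-y), on the open side of the gap, its long axis turned up to 0.35 rad from world y. Either short end may lead.
- rail: Fixed low dark steel stop rail on the counter on the robot's left: 220 mm long (its x), 36 mm high. Origin: on the counter, at the middle of its flat front face; its y points away from the pan and the block, so the tub comes towards it along +y of the rail and lies against the face y = 0 (tub centre then at y = -60 mm). Turned up to 0.15 rad from world axes.
- gap (a point): Middle of the gap between pan and block, on the counter, 150 mm in front of the rail's face (rail frame x 0, y -150 mm); axes as the rail's. The gap is 90 mm wide along x at its narrowest, here, and opens out on both sides as pan and block are round; the tub passes with 5 mm to spare each side when its long axis lies along y.
- pan: Fixed heavy round braising pan of dark cast iron with a low dark lid: 170 mm diameter, 36 mm high at the upright wall, 53 mm at the lid's small knob. Origin: centre of its underside. It stands on one side of the gap, centre 130 mm from the gap's middle; which side varies.
- block: Fixed heavy round pale wooden chopping block: 170 mm diameter, 45 mm high. Origin: centre of its underside. It stands on the other side of the gap, centre 130 mm from the gap's middle.
- sauce: Loose bystander: amber glass bottle, 64 mm diameter, 190 mm high. Origin: centre of its underside.
- spice: Loose bystander: glass spice jar with steel cap, 56 mm diameter, 65 mm high, beside the far end of the rail. Origin: centre of its underside.
- dish: Loose bystander: small white bowl, 90 mm diameter, 38 mm high. Origin: centre of its underside.
- cup: Loose bystander: small white cup, 60 mm diameter, 50 mm high, beside the rail and the nearer round obstacle. Origin: centre of its underside.
- spatula: Loose bystander: spatula, 240 mm long, lying on the counter to the right of the tub. Its length lies along its x; origin: below about its middle, on the counter.
- pot_a: Loose bystander: round white lidded plastic pot, 104 mm diameter, 66 mm high, behind the rail. Origin: centre of its underside.
- pot_b: Loose bystander: round white lidded plastic pot like the other, behind the rail. Origin: centre of its underside.
Mind the look-alikes: they are no part of the job. Leave any brown look-alike of the tub alone.

How it is judged:
By the outcome, as a careful person would: the job done as asked, in the order asked, and still so for the second after the job is handed in, with the robot touching nothing.
It also fails if it takes over 67 s, if anything falls off the work surface, if the arm or the gripper's body presses on something with over 40 N, if the wrist force passes 120 N, or if a joint passes its speed limit or range.

### The arm

A 6-joint arm with a two-finger parallel gripper is mounted at the origin on the work surface. World frame = base frame: x ahead of the robot, y to its left, z up, the work surface at z = 0. Lengths are in mm, angles in rad, forces in N, time in s.
With the tool pointing down it reaches from about 300 to 775 mm from the base axis. Payload 14.6 kg.
Tool frame: the origin (TCP) lies on the centre line of the jaws, within the pads' length; the fingertips stand 19 mm ahead of it and the grasp point (between the pads) is the TCP (bot.tip_reach is the distance from the TCP to the fingertips, in mm); y points along the fingers, x is the direction in which the jaws open and shut, and the axes are right-handed (so a half turn about y gives the same grasp; the last joint's range is limited). The gripper opens to 85 mm and grips with 20 to 120 N. Pads are 22 mm wide; open, the fingers measure 114 mm over their backs; the gripper's body (76 mm by 85 mm) begins 54 mm behind the grasp point. The pads swing forward as they close: fully open they stand 13 mm farther back than shut.
Start: joints at [1.131, 0.3, 1.521, -0, 1.321, -0.067], TCP at [200.32, 512.212, 250.281] pointing down, gripper open.
Joint ranges: [-3.03, 3.03], [-0.79, 2.21], [0.23, 2.52], [-1.04, 4.18], [0, 3.07], [-2.55, 2.55]. Speed limits (rad/s): [2.22, 2.22, 2.57, 3.14, 3.14, 3.14].

### API

Orientations are given as a unit quaternion [w, x, y, z].
In Python, from rig import bot gives the robot as it stands. Calls block until the motion is done:
- bot.move_to(position, orientation): joint-space move of the TCP to a pose.
- bot.servo_line(position, attitude=None, speed=150, until_force=None): straight line of the TCP; attitude=None keeps the orientation; speed is the mean speed in mm/s. With until_force (N) it stops when the force on the tool has changed by that much, and returns True; else False.
- bot.move_joints(angles): joint-space move.
- bot.move_gripper(opening, grip_force=None): finger opening in mm; grip_force is the grip in N (None keeps the last); returns when the fingers have stopped.
- bot.dwell(seconds).
- bot.ik(position, orientation): joint angles nearest the present ones, or None.
- bot.read_state(): the state.
- bot.read_camera(name): name is "scene" or "top"; returns a dict with "image" (400x640x3 uint8, blue, green, red), "depth" (400x640 float32, mm along the optical axis (not along the pixel's ray), 0 where there is no reading), "fovy" (degrees; the focal length in pixels is half the picture's height over the tangent of half this angle, whatever the lens; pixels are square), "cx", "cy" (the principal point, pixels), "eye" and "attitude" of the camera in the world. Camera axes: x right, y down, z forward; pixel columns grow to the right and rows downward; lengths in mm; the calibration is good to about 2 mm. A picture is of the moment at which its call begins.
A pose or a line that the arm cannot do raises bot.MotionError and nothing moves.
- bot.finish_job(): hands the job in, once; it reports no verdict.
The state is a dict: "clock": time; "joint_positions": joint angles; "qvel": joint speeds; "effort": joint torques, N m; "ee_pos": TCP position; "tool_rot": TCP orientation; "ft_force": force on the tool from outside, world axes, zero at the start; "moment": the same for the moment, N m; "grip_width": finger opening in mm.
Only numpy, scipy, OpenCV 4.12 (cv2) and the standard library are available. Lean on these libraries where they do the work, as an engineer would, in place of code of your own. Each camera call takes 0.05 s, during which the arm holds its last target. There are 200 camera calls.

## Working session

There is one attempt and no reset: what is moved stays moved. The work goes in short steps, each a Python script; the robot and the scene stay as the last script left them, time stands still between calls to the robot, and variables do not carry over. Pictures are saved under pics/ and viewed, about 8 in all and at most 12, crops included, and the job is handed in when it is done.

```bash
mkdir -p pics; ls; cat > h.py <<'E'
import numpy as np, cv2
from scipy.spatial.transform import Rotation as R
from rig import bot
def cam(n):
    c=bot.read_camera(n); q=c['attitude']
    c['R']=R.from_quat([q[1],q[2],q[3],q[0]]).as_matrix()
    c['f']=200/np.tan(np.radians(c['fovy'])/2); return c
def pts(c):
    v,u=np.mgrid[0:400,0:640]; d=c['depth']
    p=np.stack([(u-c['cx'])/c['f']*d,(v-c['cy'])/c['f']*d,d],-1)
    return p@c['R'].T+np.array(c['eye'])
def ray(c,u,v,z):
    d=c['R']@np.array([(u-c['cx'])/c['f'],(v-c['cy'])/c['f'],1.]); e=np.array(c['eye'])
    return e+d*(z-e[2])/d[2]
E
python3 - <<'E'
from h import *
for n in('top','scene'):
    c=cam(n); cv2.imwrite(f'pics/{n}0.png',c['image']); print(n,c['eye'],c['attitude'],c['fovy'],c['cx'],c['cy'],(c['depth']==0).mean())
print(bot.read_state())
E
```

```text
pics
top [ 375.50235813  -58.25018843 1236.08242994] [-0.06064679  0.71326463 -0.6964893   0.04978133] 47.00026325298153 325.4214208370906 206.49588921323004 0.00390625
scene [1014.19025536 -664.32081269 1199.01121791] [-0.26862129  0.91441024  0.28858622 -0.09173068] 50.97854121708686 319.4630010530253 202.09103119583727 0.0039765625
{'clock': 0.1, 'joint_positions': array([ 1.13142800e+00,  3.00422207e-01,  1.52151364e+00,  1.83403797e-05,
        1.32070547e+00, -6.66518926e-02]), 'qvel': array([ 3.75304765e-05,  2.17785858e-04, -8.09851304e-04,  9.59375069e-04,
       -6.49629207e-04, -2.35074562e-04]), 'effort': array([ 2.13359424e-03, -5.44380713e+01, -3.62363470e+01, -2.61462020e-05,
        3.00028041e-03,  1.52919444e-05]), 'ee_pos': array([200.22596982, 512.05707637, 249.77665356]), 'tool_rot': array([-0.5838015 ,  0.58416706,  0.39837803, -0.3990233 ]), 'ft_force': array([-0.2671628 , -0.86869685, -0.09402128]), 'moment': array([-0.00821301, -0.00155196,  0.0140388 ]), 'grip_width': 85.53711372379686}
```

View pics/top0.png

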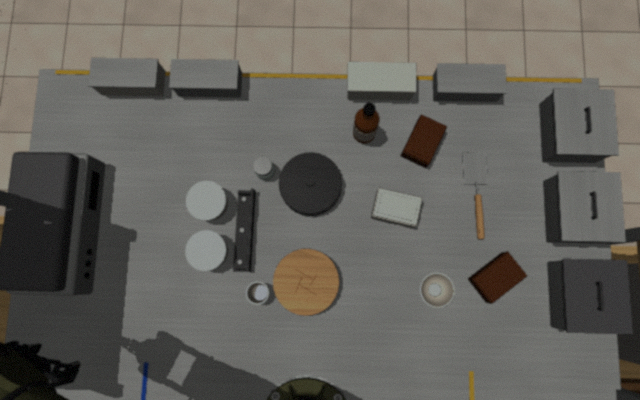

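View pics/scene0.png

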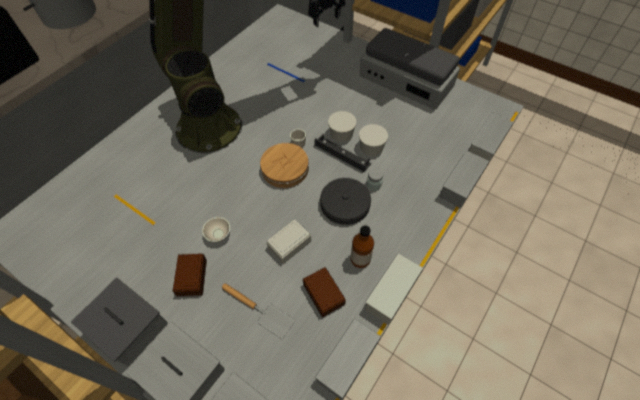

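The top view shows the white tub at (397,207), pan (310,184), block (307,282) and rail (244,230). Possible mix-ups are the brown tubs at (424,141) and (498,277), the white pots at (207,201) and (206,250), the pale bin at (382,78) and the bowl at (437,290). I choose the white rectangular tub at (397,207).

```bash
cat >> h.py <<'E'
def zmask(P,u,v,r,lo,hi):
    m=np.zeros((400,640),np.uint8); m[v-r:v+r,u-r:u+r]=((P[...,2]>lo)&(P[...,2]<hi))[v-r:v+r,u-r:u+r]; return m
def blob(m,u,v):
    n,l=cv2.connectedComponents(m); k=l[v,u]; return (l==k).astype(np.uint8) if k else m
def hullpts(c,m,z):
    k=cv2.findContours(m,cv2.RETR_EXTERNAL,cv2.CHAIN_APPROX_NONE)[0]; k=max(k,key=cv2.contourArea)[:,0]
    return np.array([ray(c,u,v,z)[:2] for u,v in k],np.float32)
E
python3 - <<'E'
from h import *
c=cam('top');P=pts(c);I=c['image'].astype(int)
print('counter z',np.median(P[330:340,340:400,2]))
for n,u,v,r,lo,hi,zt in(('pan',310,184,40,18,60,36),('block',307,282,40,25,60,45),('tub',397,207,35,25,70,46),('rail',244,230,45,15,45,36),('sauce',366,124,25,60,250,0),('dish',437,290,25,12,60,38),('cup',259,293,20,20,70,50),('spice',263,168,18,25,90,65),('potA',207,201,28,30,80,66),('potB',206,250,28,30,80,66)):
    m=blob(zmask(P,u,v,r,lo,hi),u,v); q=hullpts(c,m,zt)
    (cc,rad)=cv2.minEnclosingCircle(q); rect=cv2.minAreaRect(q); X=P[m>0]
    print(n,m.sum(),'z',np.percentile(X[:,2],[5,50,95]).round(1),'circ',np.round(cc,1),round(rad,1),'rect',np.round(rect[0],1),np.round(rect[1],1),round(rect[2],1))
img=c['image'][100:330,180:460]; cv2.imwrite('pics/crop.png',cv2.resize(img,None,fx=2.6,fy=2.6,interpolation=cv2.INTER_CUBIC))
E
```

```text
counter z -1.0381367180461893
pan 3136 z [35.8 42.9 47.9] circ [626.4   5.4] 86.2 rect [626.4   5.5] [171.3 165.6] 1.2
block 3509 z [39.9 44.  47.6] circ [368.3   7.7] 85.2 rect [368.   8.] [167.9 168.4] 46.5
tub 1419 z [40.9 52.1 56.5] circ [ 566.4 -224.1] 69.5 rect [ 565.2 -223.5] [120.3  83. ] 77.8
rail 786 z [19.1 35.5 44.1] circ [499.  160.1] 108.4 rect [499.1 175.3] [ 44.5 216.7] 89.4
sauce 682 z [ 73.6 128.8 190.3] circ [ 819.6 -142.9] 52.2 rect [ 819.6 -145.7] [102.4  70. ] 0.9
dish 637 z [13.1 26.  39. ] circ [ 355.4 -327.8] 44.3 rect [ 354.9 -327.8] [85.5 87.1] 1.4
cup 332 z [24.4 44.8 50.8] circ [337.2 130.3] 29.6 rect [337.2 130.7] [57.7 56.1] 2.5
spice 374 z [33.3 63.3 68.1] circ [659.2 127.7] 30.9 rect [659.6 126.8] [56.4 55.5] 1.3
potA 1270 z [60.6 64.9 69. ] circ [568.1 271.6] 54.1 rect [569.  271.9] [103.  104.1] 3.4
potB 1327 z [61.2 64.9 68.7] circ [440.4 264.1] 53.1 rect [439.7 264.6] [103.1 102.4] 47.4
```

View pics/crop.png

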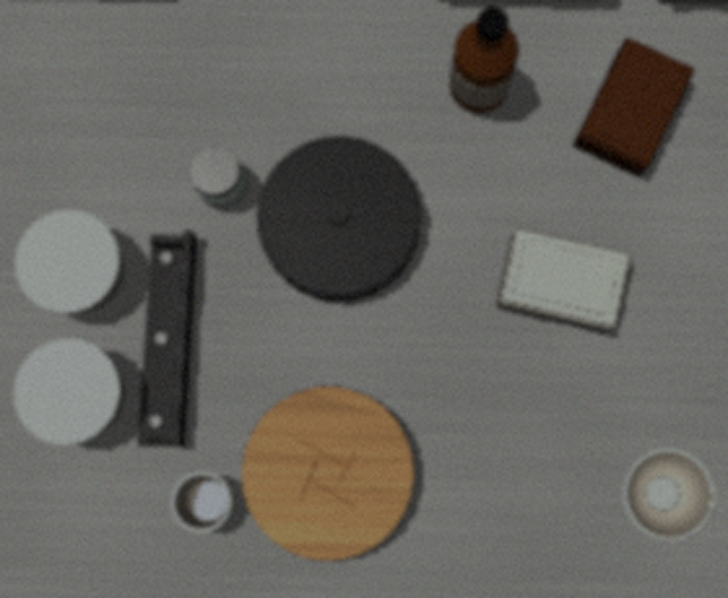

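```bash
cat >> h.py <<'E'
def tub(c,u,v,r=40):
    """lid pixels by whiteness+height -> rect at lid height"""
    P=pts(c); I=c['image']; s=I.max(2).astype(int)-I.min(2)
    m=zmask(P,u,v,r,20,75)*((I.min(2)>105)).astype(np.uint8)
    m=cv2.morphologyEx(m,cv2.MORPH_OPEN,np.ones((3,3),np.uint8))
    q=hullpts(c,m,50.); rc=cv2.minAreaRect(q); b=cv2.boxPoints(rc)
    e=b[1]-b[0] if np.linalg.norm(b[1]-b[0])>np.linalg.norm(b[2]-b[1]) else b[2]-b[1]
    if e[1]<0:e=-e
    return np.array(rc[0]),np.array(rc[1]),np.arctan2(-e[0],e[1])
def quat(jaw):  # tool y down, tool x along jaw angle (world)
    x=np.array([np.cos(jaw),np.sin(jaw),0]); y=np.array([0,0,-1.]); q=R.from_matrix(np.c_[x,y,np.cross(x,y)]).as_quat()
    return [q[3],*q[:3]]
E
python3 - <<'E'
from h import *
for n in ('top','scene'):
    c=cam(n);P=pts(c);g=c['image'].mean(2)
    # rail from 3D: points near rail, height slice of top
    B=(P[...,0]>380)&(P[...,0]<620)&(P[...,1]>135)&(P[...,1]<215)&(P[...,2]>27)&(P[...,2]<46)
    m=cv2.morphologyEx(B.astype(np.uint8),cv2.MORPH_OPEN,np.ones((3,3),np.uint8))
    X=P[m>0]; xs=[];ys=[]; 
    for a in np.arange(410,590,6):
        s=X[(X[:,0]>=a)&(X[:,0]<a+6)]
        if len(s)>3: xs.append(a+3); ys.append(np.percentile(s[:,1],[4,96]))
    ys=np.array(ys)
    for k in(0,1):
        p=np.polyfit(xs,ys[:,k],1); r=ys[:,k]-np.polyval(p,xs); ok=abs(r)<5; p=np.polyfit(np.array(xs)[ok],ys[ok,k],1)
        print(n,'rail edge',k,'slope',p[0].round(4),'y at 497',np.polyval(p,497).round(1))
    print('rail ends x',np.percentile(X[:,0],[1,99]).round(1))
    # image-colour pan/block
    if n=='top': print('tub',tub(c,397,207))
    else:
        print('tub',tub(c,288,240))
        for nm,u,v,lo,hi,z,r in(('pan',345,200,18,60,36,36),('block',285,163,25,60,45,36)):
            q=hullpts(c,blob(zmask(P,u,v,r,lo,hi),u,v),z); e=cv2.minAreaRect(q); print(nm,np.round(e[0],1),np.round(e[1],1))
for pos,ang in(((650,-215),1.36),((650,-215),1.36-np.pi),((490,-310),0),((490,-310),np.pi),((497,100),0),((497,100),np.pi)):
    print(pos,ang,bot.ik([*pos,27],quat(ang)))
s=bot.read_state()['tool_rot'];print(R.from_quat([*s[1:],s[0]]).as_matrix().round(2))
E
```

```text
top rail edge 0 slope -0.0123 y at 497 157.3
top rail edge 1 slope -0.0118 y at 497 163.9
rail ends x [393.2 605.1]
tub (array([ 568.04217529, -223.30870056]), array([115.94744873,  75.86360168]), np.float32(-0.22093701))
scene rail edge 0 slope -0.0084 y at 497 155.3
scene rail edge 1 slope -0.0345 y at 497 162.8
rail ends x [411.7 608.1]
tub (array([ 569.17120361, -226.63748169]), array([113.85921478,  77.73796844]), np.float32(-0.21050449))
pan [ 6.311e+02 -4.000e-01] [166.8 178.2]
block [353.3  25.5] [168.6 243.9]
(650, -215) 1.36 [-3.72925733e-01  8.30800151e-01  1.25074428e+00 -4.44089210e-16
  1.06004822e+00 -1.73292573e+00]
(650, -215) -1.781592653589793 [-3.72925733e-01  8.30800151e-01  1.25074428e+00 -4.44089210e-16
  1.06004822e+00  1.40866692e+00]
(490, -310) 0 [-6.27247929e-01  6.37836372e-01  1.60064754e+00 -4.44089210e-16
  9.03108740e-01 -6.27247929e-01]
(490, -310) 3.141592653589793 [-6.27247929e-01  6.37836372e-01  1.60064754e+00 -4.44089210e-16
  9.03108740e-01  2.51434472e+00]
(497, 100) 0 [ 1.26298272e-01  5.15176189e-01  1.81428152e+00 -4.44089210e-16
  8.12134944e-01  1.26298272e-01]
(497, 100) 3.141592653589793 None
[[ 0.36 -0.   -0.93]
 [ 0.93 -0.    0.36]
 [-0.   -1.    0.  ]]
```

```bash
python3 - <<'E'
from h import *
print(bot.tip_reach)
C=np.array([568,-224.]);yaw=-.215;n=np.array([np.cos(yaw),np.sin(yaw)])
q0=quat(np.pi/2+yaw-np.pi);q1=quat(np.pi/2-.011-np.pi)
a=C+n*75
bot.move_gripper(60)
bot.move_to([*a,160],q0); bot.servo_line([*a,28],speed=120)
s=bot.read_state();print('down',s['ee_pos'].round(1),s['ft_force'].round(2),s['grip_width'])
b=C+n*46
print(bot.servo_line([*b,28],speed=40))
print(bot.read_state()['ft_force'].round(2))
e=np.array([495.6+40+11+5,-224.])
bot.servo_line([*e,28],q1,speed=40)
s=bot.read_state();print(s['clock'],s['ee_pos'].round(1),s['ft_force'].round(2))
bot.servo_line([e[0]+40,e[1],28],speed=120)
bot.servo_line([e[0]+40,e[1],160],speed=200)
bot.move_to([600,-330,250],quat(-.011))
c=cam('top');cv2.imwrite('pics/t1.png',cv2.resize(c['image'][90:340,200:520],None,fx=2.4,fy=2.4)); print(bot.read_state()['clock'])
d=cam('scene');cv2.imwrite('pics/s1.png',cv2.resize(d['image'][90:340,150:450],None,fx=2.4,fy=2.4)); 
E
```

```text
19.0
down [ 641.7 -240.2   29. ] [ 0.21  0.45 -0.3 ] 60.07522875197129
False
[ 0.15 -0.44  0.08]
7.525 [ 551.6 -224.    28. ] [0.74 0.32 0.18]
10.375
```

View pics/t1.png

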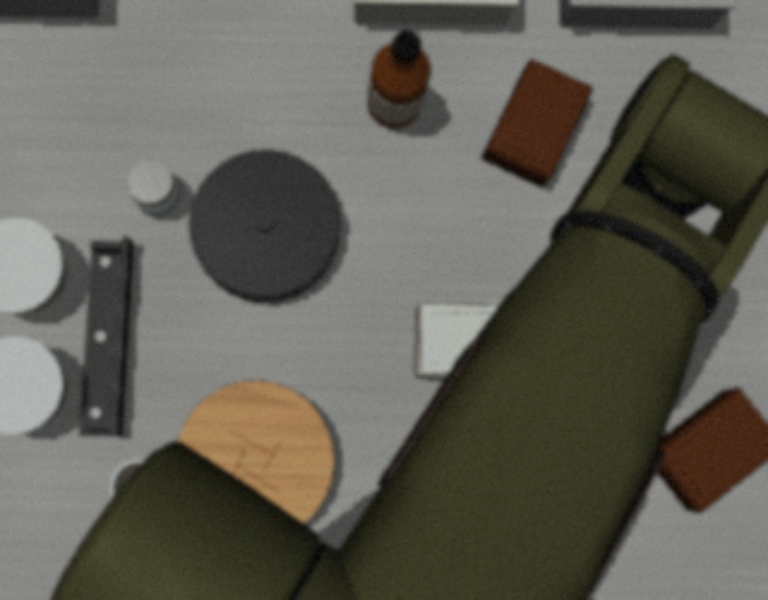

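The tub moved as intended; the arm hides it at (460,340) in the crop. I'll move the arm away and measure.

```bash
python3 - <<'E'
from h import *
j=bot.read_state()['joint_positions'].copy(); bot.move_joints([0.9,0.3,1.521,0,1.321,0.9])
c=cam('top');P=pts(c)
print(tub(c,395,230,45))
m=zmask(P,395,230,45,30,75);q=hullpts(c,m,46);print(cv2.minAreaRect(q))
for nm,u,v,lo,hi,z,r in(('pan',310,184,26,60,36,40),('block',307,282,35,60,45,40)):
    q=hullpts(c,blob(zmask(P,u,v,r,lo,hi),u,v),z); e=cv2.minAreaRect(q); print(nm,np.round(e[0],1),np.round(e[1],1),e[2])
cv2.imwrite('pics/t2.png',cv2.resize(c['image'][150:320,190:470],None,fx=2.8,fy=2.8,interpolation=cv2.INTER_CUBIC)); print(bot.read_state()['clock'])
E
```

```text
(array([ 502.13607788, -223.81307983]), array([113.93930817,  77.29497528]), np.float32(-0.00676517))
((501.33990478515625, -222.5847625732422), (118.46354675292969, 80.2768325805664), 89.1726303100586)
pan [627.8   5.5] [168.6 165.6] 1.3150955438613892
block [367.4   8.7] [166.6 166.6] 1.3743058443069458
13.4
```

View pics/t2.png

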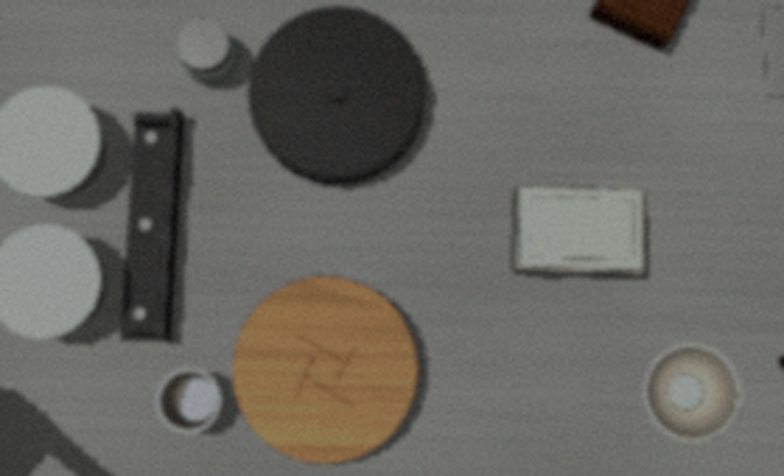

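Pan and block agree on the axis (slope -0.012, gap middle (497.6, 7)), and the tub is about 6.5 mm too far in +x. One small trimming side push, then the pushing stage, with a pause before the gap.

```bash
python3 - <<'E'
from h import *
th=-.012; q1=quat(np.pi/2+th-np.pi); q2=quat(th)
G=np.array([497.6,7.]); d=np.array([-np.sin(th),np.cos(th)])
e=np.array([544.8,-223.5])
bot.move_to([e[0]+30,e[1],150],q1); bot.servo_line([e[0]+30,e[1],28],speed=150)
bot.servo_line([*e,28],speed=35); print(bot.read_state()['ee_pos'].round(1))
bot.servo_line([e[0]+35,e[1],28],speed=120); bot.servo_line([e[0]+35,e[1],130],speed=200)
at=lambda s: G+d*s   # s along rail y relative to gap middle
p=at(-230-60-11-20)
bot.move_gripper(40)
bot.move_to([*p,130],q2); bot.servo_line([*p,28],speed=150)
print(bot.read_state()['clock'],bot.read_state()['ft_force'].round(2))
p=at(-125-60-11)
bot.servo_line([*p,28],speed=50)
s=bot.read_state();print(s['clock'],s['ee_pos'].round(1),s['ft_force'].round(2))
c=cam('top');cv2.imwrite('pics/t3.png',cv2.resize(c['image'][150:320,190:470],None,fx=2.8,fy=2.8,interpolation=cv2.INTER_CUBIC))
E
```

```text
[ 544.8 -223.5   28. ]
21.7917 [ 0.12 -0.13  0.39]
24.4417 [ 495.2 -189.    28. ] [ 0.08 -2.18 -0.25]
```

View pics/t3.png

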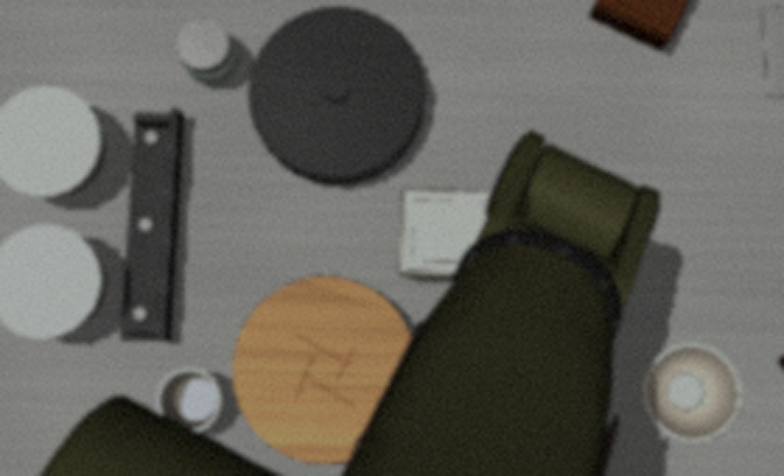

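The leading end is visible at about (404,190)–(401,276), in front of the gap and looking square; measuring it.

```bash
python3 - <<'E'
from h import *
c=cam('top');P=pts(c);g=c['image'].min(2).astype(float)
th=-.012;G=np.array([497.6,7.]);d=np.array([-np.sin(th),np.cos(th)])
up=[];lo=[];fr=[]
def cross(a):  # subpixel first rise past mid level
    t=(a.max()+np.median(a[:4]))/2; i=np.argmax(a>t); return i-(a[i]-t)/(a[i]-a[i-1])
for u in range(337,352):
    v=210+cross(g[210:232,u]); up.append(ray(c,u,v,46)[:2])
    if u<348: v=256-cross(g[232:257,u][::-1]); lo.append(ray(c,u,v,46)[:2])
for v in range(222,244):
    fr.append(ray(c,325+cross(g[v,325:345]),v,46)[:2])
up,lo,fr=map(np.array,(up,lo,fr))
for n,a in(('up',up),('lo',lo)): p=np.polyfit(a[:,1],a[:,0],1); print(n,'dx/dy',p[0].round(3),'mean',a.mean(0).round(1),a[:,0].std().round(2))
p=np.polyfit(fr[:,0],fr[:,1],1);print('front dy/dx',p[0].round(3),fr.mean(0).round(1))
ym=up[:11].mean(0)[1]; cx=(up[:11].mean(0)[0]+lo.mean(0)[0])/2
print('centre x',cx,'line x there',G[0]+.012*(ym-G[1]))
E
```

```text
up dx/dy 0.025 mean [532.2 -86.8] 0.37
lo dx/dy 0.091 mean [461.4 -82.9] 0.82
front dy/dx -0.055 [495.1 -61.5]
centre x 496.84164082424644 line x there 496.53718612792915
```

Centred to 0.3 mm and nearly square. Pushing through.

```bash
python3 - <<'E'
from h import *
th=-.012;G=np.array([497.6,7.]);d=np.array([-np.sin(th),np.cos(th)]); at=lambda s:G+d*s
for s0 in(-60,0,60,78):
    p=at(s0-71); r=bot.servo_line([*p,28],speed=45,until_force=12); s=bot.read_state(); print(s0,r,s['clock'],s['ee_pos'].round(1),s['ft_force'].round(2))
    if r: break
else:
    r=bot.servo_line([*at(30),28],speed=15,until_force=14); s=bot.read_state(); print(r,s['clock'],s['ee_pos'].round(1),s['ft_force'].round(2),(s['ee_pos'][:2]-G)@d)
c=cam('top');cv2.imwrite('pics/t4.png',cv2.resize(c['image'][150:320,190:470],None,fx=2.8,fy=2.8,interpolation=cv2.INTER_CUBIC))
E
```

```text
-60 False 26.1333 [ 496. -124.   28.] [-1.56  0.17 -0.16]
0 False 27.6167 [496.8 -64.1  28.1] [0.25 0.41 0.75]
60 False 29.1 [497.3  -4.   27.9] [-0.16 -0.68  0.17]
78 False 29.65 [497.7  14.3  28. ] [ 0.03 -0.65 -0.24]
True 30.55 [497.7  26.1  27.9] [ 0.23 -4.27  2.43] 19.098737517773536
```

View pics/t4.png

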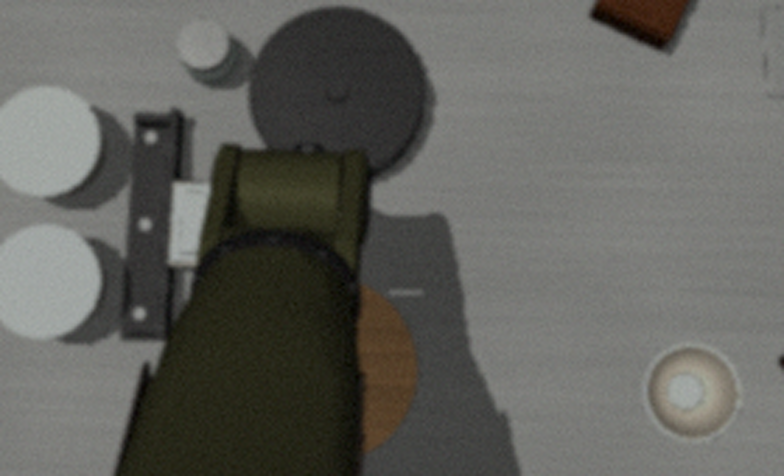

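Contact came at s=19.1 (predicted 19.0), with the tub's end at the rail. Next: one gentle seating press, back off, look.

```bash
python3 - <<'E'
from h import *
th=-.012;G=np.array([497.6,7.]);d=np.array([-np.sin(th),np.cos(th)]); at=lambda s:G+d*s
r=bot.servo_line([*at(24),28],speed=10,until_force=18); s=bot.read_state(); print(r,s['ee_pos'].round(1),s['ft_force'].round(2))
bot.servo_line([*at(-25),28],speed=60); bot.servo_line([*at(-25),200],speed=200)
bot.move_to([480,-280,260],quat(th))
c=cam('top');P=pts(c);cv2.imwrite('pics/t5.png',cv2.resize(c['image'][150:320,190:390],None,fx=3.5,fy=3.5,interpolation=cv2.INTER_CUBIC))
print(tub(c,285,228,30))
for n,u,v,r,lo,hi,zt in(('cup',259,293,20,20,70,50),('spice',263,168,18,25,90,65),('potA',207,201,28,30,80,66),('potB',206,250,28,30,80,66)):
    print(n,np.round(cv2.minAreaRect(hullpts(c,blob(zmask(P,u,v,r,lo,hi),u,v),zt))[0],1))
print(bot.read_state()['clock'])
E
```

```text
True [497.6  26.1  27.6] [ 0.93 -2.57  1.89]
(array([498.42617798,  92.1341095 ]), array([107.47224426,  77.77791595]), np.float32(-0.010508902))
cup [337.2 130.7]
spice [659.7 126.8]
potA [568.1 272.4]
potB [439.7 264.6]
33.875
```

View pics/t5.png

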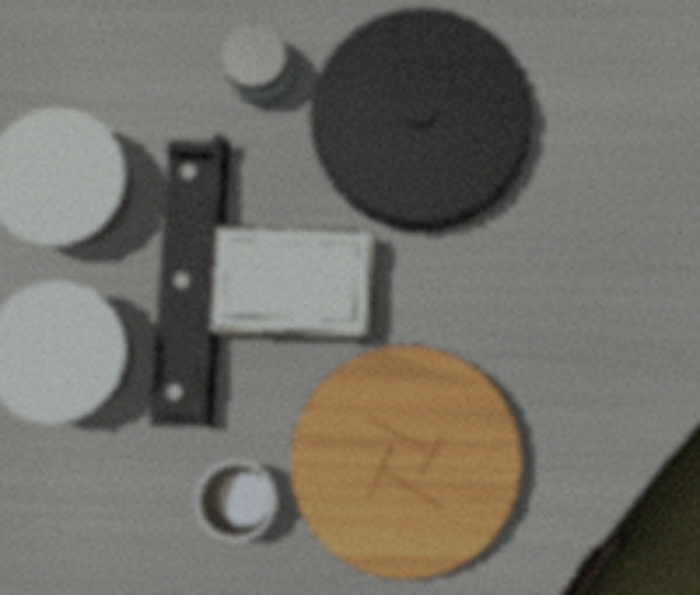

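```bash
python3 -c "
from rig import bot
print(bot.read_state()['clock']); print(bot.finish_job())"
```

```text
33.875
the job is handed in; nothing more can be done
None
```

The white tub is through the gap, standing with its leading short end against the stop rail, and the job is handed in at 33.9 s of the 67 s allowed. I slid it sideways onto the gap's centre line with two low pushes on its long side. I then pushed it straight through from behind with both fingertips and pressed it gently against the rail.

**Contact with the rail:** the push met resistance 19.1 mm past the gap's middle, against 19.0 mm predicted for the tub reaching the rail. A second light press stopped at the same place. The last picture shows no gap.

**Alignment:** the tub's angle measured -0.0105 rad against about -0.012 rad for the rail.

**Bystanders:** the cup, spice jar and both pots measured within 1 mm of where they started. The bowl and one brown tub looked unmoved in the pictures. I did not measure the bottle, the spatula or the other brown tub again at the end, but the arm never went near them.

**Measurements that disagreed:**
- **Final tub length:** it read 107 mm, which I put down to the image window cutting off the leading end; the trailing end was within about 2 mm of where it should be.
- **Angle before the gap:** the edge fits disagreed by a few hundredths of a radian, which fitted within the 5 mm clearance.
- **Scene camera:** its block position was off because of a poor mask, so I used the top camera instead.

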